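# Load the cold plate with wax blocks and arm it

## Robot

A 7-joint arm with a two-finger parallel gripper is mounted at the origin on the work surface. World frame = base frame: x ahead of the robot, y to its left, z up, the work surface at z = 0. Lengths are in m, angles in rad, forces in N, time in s.
With the tool pointing down it reaches from about 0.425 to 0.95 m from the base axis. Payload 4.7 kg.
Tool frame: the origin (TCP) lies between the finger pads; the fingertips stand 25 mm ahead of it and the grasp point (between the pads) lies 6 mm ahead of it; z points along the fingers, y is the line along which they close (so a half turn about z gives the same grasp; the last joint's range is limited). The gripper opens to 85 mm and grips with 20 to 120 N. Pads are 22 mm wide; open, the fingers measure 114 mm over their backs; the gripper's body (76 mm by 85 mm) begins 54 mm behind the grasp point. The pads swing forward as they close: fully open they stand 13 mm farther back than shut.
Start: joints at [-1.35, 0.469, -0.049, 1.532, 0.024, 1.141, -0.082], TCP at [0.167, 0.654, 0.256] pointing down, gripper open.
Joint ranges: [-2.59, 2.59], [-0.33, 1.99], [-1.39, 1.29], [0.1, 2.45], [-1.04, 4.18], [0.21, 1.99], [-2.66, 2.66]. Speed limits (rad/s): [2.57, 2.57, 3.14, 3.14, 3.14, 3.14, 3.14].

## Interface

Orientations are given as a 3x3 rotation matrix whose columns are the frame's x, y, z axes.
In Python, from rig import * gives the robot as it stands. Calls block until the motion is done:
- movep(position, orientation): joint-space move of the TCP to a pose.
- move_l(position, attitude=None, feed=0.15, until_force=None): straight line of the TCP; attitude=None keeps the orientation; feed is the mean speed in m/s. With until_force (N) it stops when the force on the tool has changed by that much, and returns True; else False.
- move_joints(angles): joint-space move.
- command_gripper(opening, newtons=None): finger opening in m; newtons is the grip in N (None keeps the last); returns when the fingers have stopped.
- sleep(seconds).
- inverse_kinematics(position, orientation): joint angles nearest the present ones, or None.
- sense(): the state.
- camera(name): name is "scene" or "top" or "wrist"; returns (picture, depth): 480x640x3 uint8, red, green, blue; 480x640 float32, m along the optical axis (not along the pixel's ray), 0 where there is no reading.
- camera_params(name): a dict with "K" (3x3 intrinsics, pixels), "dist" ([k1, k2, p1, p2, k3] as OpenCV has them; the pictures are not rectified), "position" and "rotation" of the camera in the world; the wrist camera has in their place "tool_from_camera" (4x4, takes a point from camera to tool coordinates, whose origin is the TCP and whose axes are the flange's). Camera axes: x right, y down, z forward; pixel columns grow to the right and rows downward; lengths in m; the calibration is good to about 2 mm. A picture is of the moment at which its call begins: read the wrist's pose just before it. camera_params takes no time and is no camera call.
A pose or a line that the arm cannot do raises Unreachable and nothing moves.
- finish_job(): hands the job in; it is judged then, once.
The state is a dict: "time_s": time; "joint_pos": joint angles; "qd": joint speeds; "joint_efforts": joint torques, N m; "position": TCP position; "tcp_rot": TCP orientation; "wrist_force": force on the tool from outside, world axes, zero at the start; "ft_torque": the same for the moment, N m; "finger_gap": finger opening in m; "gripper_force": force on a finger pad.
Only numpy, scipy, OpenCV 4.12 (cv2) and the standard library are available. Lean on these libraries where they do the work, as an engineer would, in place of code of your own. Each camera call takes 0.05 s, during which the arm holds its last target. There are 200 camera calls.

## Task

Pick every wax block (four to six of them, a white cassette with a raised wax block on it) out of the steel bin and lay them flat on the cold plate inside its rim, side by side and not stacked, leaving the other things in the bin. Only when all are on the plate, lift the clear safety cover of the switch box wide open so that it stays up, flip the toggle beneath it fully over to its other side, and close the cover fully again. Leave the bottle, slide box and brush where they stand; should a block be knocked off its place, put it back on the plate.

Things in the scene. Friction and masses are not known exactly. Their poses are not given: they have to be found in the camera images.
- bin: open-topped steel bin fixed to the bench, 256 x 224 x 34 mm outside (x, y, z of its own frame), walls and floor 4 mm thick; origin at the centre of its underside on the bench. It stands left or right of the switch box, the cold plate on the other side. In it lie the wax blocks amid other small parts.
- coldplate: fixed ivory cold plate, 250 x 210 mm (its x, y); aluminium top surface 44 mm above the bench with a dark rim around it 5 mm higher and 6 mm wide (inside the rim 236 x 194 mm); origin at the centre of its underside.
- plate_top (a point): centre of the cold plate's aluminium top surface, 44 mm above the bench, axes as the plate's.
- switchbox: fixed ivory switch box, 200 x 140 x 60 mm (its x, y, z), origin at the centre of its underside; its x axis points roughly away from the robot, y to the robot's left. On its top the clear hinged cover and, beneath, the toggle.
- guard_hinge (a point): middle of the cover's hinge line, in the switch box frame at x 62, y 0, z 66 mm; the hinge line runs along the switch box's y axis (the cover is hinged on its far side). Axes as the switch box's.
- guard (a joint): cover angle, rad: 0 shut, 1.9 fully open (leaning away from the robot). Clear plastic cover reaching 115 mm from the hinge towards the robot, 80 mm wide, top 54 mm above the box's top, 90 g; its stiff hinge (0.1 N m) stays at any angle. A round steel lifting bar, 10 mm thick, 190 mm long, runs along y across its near top edge and stands out 55 mm on either side.
- bar_left (a point): middle of the part of the lifting bar that stands out on the left (+y) of the cover, 68 mm from the middle; with the cover shut it is 115 mm in front of (-x) and 42 mm above the hinge line. Moves with the cover. Can be pinched from above, fingers before and behind the bar; it turns between them as the cover swings.
- bar_right (a point): the same on the right (-y).
- toggle (a joint): toggle angle, rad: near 0 leaning to the left (+y of the switch box), 0.9 fully over to the right (-y); it stays where it is left, friction 0.03 N m (about 1 N at the tip).
- toggle_tip (a point): tip of the aluminium bat toggle, 11 mm thick at the end, 33 mm from its pivot; the pivot is in the switch box frame at x 0, y 0, z 64 mm and its axis is along x.
- block1: a wax block (may be absent): white plastic cassette 40 x 28 x 8 mm (its x, y, z) with a wax block 30 x 22 x 10 mm on top, 18 mm high in all, origin at its centre at half height, 9 mm above its underside; about 30 g. Starts lying in the bin.
- block2: a wax block (may be absent): white plastic cassette 40 x 28 x 8 mm (its x, y, z) with a wax block 30 x 22 x 10 mm on top, 18 mm high in all, origin at its centre at half height, 9 mm above its underside; about 30 g. Starts lying in the bin.
- block3: a wax block (may be absent): white plastic cassette 40 x 28 x 8 mm (its x, y, z) with a wax block 30 x 22 x 10 mm on top, 18 mm high in all, origin at its centre at half height, 9 mm above its underside; about 30 g. Starts lying in the bin.
- block4: a wax block (may be absent): white plastic cassette 40 x 28 x 8 mm (its x, y, z) with a wax block 30 x 22 x 10 mm on top, 18 mm high in all, origin at its centre at half height, 9 mm above its underside; about 30 g. Starts lying in the bin.
- block5: a wax block (may be absent): white plastic cassette 40 x 28 x 8 mm (its x, y, z) with a wax block 30 x 22 x 10 mm on top, 18 mm high in all, origin at its centre at half height, 9 mm above its underside; about 30 g. Starts lying in the bin.
- block6: a wax block (may be absent): white plastic cassette 40 x 28 x 8 mm (its x, y, z) with a wax block 30 x 22 x 10 mm on top, 18 mm high in all, origin at its centre at half height, 9 mm above its underside; about 30 g. Starts lying in the bin.
- mould: open steel base mould 36 x 26 x 12 mm (its x, y, z) in the bin, origin under its centre; not to be taken.
- spare_cassette: flat empty cassette 40 x 28 x 6 mm with no wax on it, in the bin, origin under its centre; not to be taken.
- clamp_screw: black knurled clamp screw standing head down in the bin, head 26 mm wide and 14 mm high, shank 8 mm wide up to 32 mm; origin under its centre; not to be taken.
- bottle: bystander: amber bottle, 60 mm wide, 130 mm high, origin under its centre.
- slide_box: bystander: grey slide box, 90 x 200 x 35 mm, origin under its centre.
- brush: bystander: brush 180 mm long lying on the bench along its x.
Mind the look-alikes: they are no part of the job. Leave any brown, orange or pink look-alike of the block2 alone.

How it is judged:
On the way, in this order (a step that is already met when the one before it is completed fails the run):
1. all wax blocks lie flat on the cold plate, released (x of block1 in the frame of plate_top between -0.108 and 0.108 m and y of block1 in the frame of plate_top between -0.087 and 0.087 m and z of block1 in the frame of plate_top between 0.004 and 0.0125 m and linear speed of each of block1, block2, block3, block4, block5, block6 below 0.03 m/s and contact force between the fingers and block1 below 0.3 N and x of block2 in the frame of plate_top between -0.108 and 0.108 m and y of block2 in the frame of plate_top between -0.087 and 0.087 m and z of block2 in the frame of plate_top between 0.004 and 0.0125 m and contact force between the fingers and block2 below 0.3 N and x of block3 in the frame of plate_top between -0.108 and 0.108 m and y of block3 in the frame of plate_top between -0.087 and 0.087 m and z of block3 in the frame of plate_top between 0.004 and 0.0125 m and contact force between the fingers and block3 below 0.3 N and x of block4 in the frame of plate_top between -0.108 and 0.108 m and y of block4 in the frame of plate_top between -0.087 and 0.087 m and z of block4 in the frame of plate_top between 0.004 and 0.0125 m and contact force between the fingers and block4 below 0.3 N and x of block5 in the frame of plate_top between -0.108 and 0.108 m and y of block5 in the frame of plate_top between -0.087 and 0.087 m and z of block5 in the frame of plate_top between 0.004 and 0.0125 m and contact force between the fingers and block5 below 0.3 N and x of block6 in the frame of plate_top between -0.108 and 0.108 m and y of block6 in the frame of plate_top between -0.087 and 0.087 m and z of block6 in the frame of plate_top between 0.004 and 0.0125 m and contact force between the fingers and block6 below 0.3 N), for 0.2 s.
2. the cover is lifted wide open (more than 1.3 rad) (value of joint guard above 1.3 rad), for 0.2 s.
3. the toggle is flipped over while the cover is open (value of joint toggle above 0.75 rad and value of joint guard above 1 rad), for 0.2 s.
4. the cover is closed over the flipped toggle (value of joint guard below 0.06 rad and value of joint toggle above 0.75 rad), for 0.2 s.
At the end, for the whole second after the job is handed in: every wax block lies flat on the cold plate (centre 10 mm or more inside the rim, under 12.5 mm above the plate), released, at rest; mould, spare cassette and clamp screw still in the bin; toggle over (above 0.75 rad); cover shut (below 0.06 rad) (all of step 1 and all of step 4 and x of mould in the frame of bin between -0.128 and 0.128 m and y of mould in the frame of bin between -0.112 and 0.112 m and z of each of mould, spare_cassette, clamp_screw in the frame of bin below 0.034 m and x of spare_cassette in the frame of bin between -0.128 and 0.128 m and y of spare_cassette in the frame of bin between -0.112 and 0.112 m and x of clamp_screw in the frame of bin between -0.128 and 0.128 m and y of clamp_screw in the frame of bin between -0.112 and 0.112 m); the robot touches nothing.
It fails at once if a bystander (bottle, slide box, brush) is moved more than 30 mm (distance of any of bottle, slide_box, brush from where it was at the start of the episode above 0.03 m).
Of block1, block2, block3, block4, block5, block6 only 4 to 6 are there at a start; the rules pass over those that are not, and their reading is None.
At some moment in a run one of block1, block2, block3, block4, block5, block6 may be knocked a few centimetres aside while the robot is not near it.
Once in a run the grip may slacken for a moment while it holds something.
It also fails if it takes over 210 s, if anything falls off the work surface, if the arm or the gripper's body presses on something with over 40 N, if the wrist force passes 120 N, or if a joint passes its speed limit or range.

## Working session

There is one attempt and no reset: what is moved stays moved. The work goes in short steps, each a Python script; the robot and the scene stay as the last script left them, time stands still between calls to the robot, and variables do not carry over. Pictures are saved under pics/ and viewed, at most 14 in all, crops included, and the job is handed in when it is done.

```bash
mkdir -p pics; ls
python3 - <<'E'
from rig import *
import cv2,numpy as np
for n in("scene","top"):
    p,d=camera(n); c=camera_params(n); np.savez(f"{n}0.npz",p=p,d=d)
    cv2.imwrite(f"pics/{n}0.png",p[:,:,::-1])
    print(n,{k:np.round(v,4).tolist() for k,v in c.items()}, (d>0).mean())
print(camera_params("wrist")); print(sense())
E
```

```text
pics
scene {'K': [[521.0449, 0.0, 321.806], [0.0, 521.0449, 242.2473], [0.0, 0.0, 1.0]], 'dist': [-0.0303, 0.0, 0.0, 0.0, 0.0], 'position': [1.0225, 0.5202, 0.9232], 'rotation': [[-0.6897, 0.572, -0.4439], [0.7239, 0.532, -0.4392], [-0.0151, -0.6243, -0.781]]} 0.99599609375
top {'K': [[532.7808, 0.0, 316.9642], [0.0, 532.7808, 240.3131], [0.0, 0.0, 1.0]], 'dist': [-0.0619, 0.0, 0.0, 0.0, 0.0], 'position': [0.3136, 0.0524, 1.4207], 'rotation': [[0.0118, -0.9868, 0.1616], [-0.9999, -0.0098, 0.0127], [-0.011, -0.1617, -0.9868]]} 0.9960709635416667
{'K': array([[389.37241657,   0.        , 320.10045934],
       [  0.        , 389.37241657, 241.26141536],
       [  0.        ,   0.        ,   1.        ]]), 'dist': array([0.01904809, 0.        , 0.        , 0.        , 0.        ]), 'tool_from_camera': array([[ 5.31486158e-04, -9.57196790e-01, -2.89437425e-01,
         7.43692001e-02],
       [ 9.99999847e-01,  5.53493674e-04,  5.81717876e-06,
         5.41324987e-04],
       [ 1.54633599e-04, -2.89437384e-01,  9.57196937e-01,
        -1.15698969e-01],
       [ 0.00000000e+00,  0.00000000
[... 210 characters left out ...]
9e-04, -1.86761484e-03,  7.57968722e-05, -3.51069905e-03,
        1.22524633e-03, -2.16160349e-03, -8.92308452e-04]), 'joint_efforts': array([ 5.14657095e-04, -5.11514211e+01, -4.70475387e-02, -2.38388389e+01,
        1.08176406e-02,  4.39263065e-03,  1.74829597e-05]), 'position': array([0.16670617, 0.65359112, 0.2553517 ]), 'tcp_rot': array([[-9.68977015e-01,  2.47150532e-01, -3.98572007e-04],
       [ 2.47150849e-01,  9.68975437e-01, -1.74915682e-03],
       [-4.60985550e-05, -1.79340017e-03, -9.99998391e-01]]), 'wrist_force': array([ 0.89923192,  0.54595176, -1.00574789]), 'ft_torque': array([-0.02251243,  0.02310789,  0.02975096]), 'gripper_force': 0.0, 'finger_gap': 0.08549107128830481}
```

View pics/top0.png

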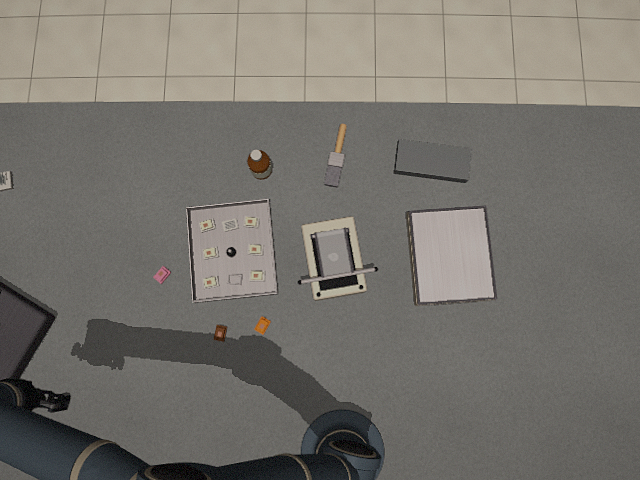

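View pics/scene0.png

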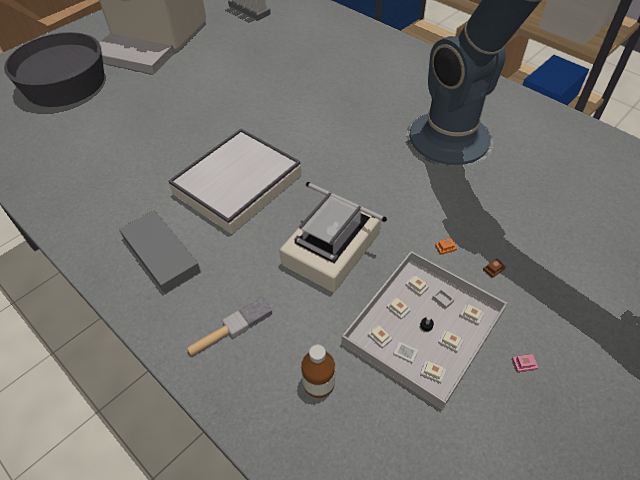

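The top view shows six blocks at about (207,225), (250,222), (210,252), (255,249), (210,282) and (257,275). The spare cassette is at (230,225), the screw at (231,252) and the mould at (236,280). The plate is centred near (451,255) and the switch box near (335,258), with its bar running from (300,282) to (377,268).

```bash
cat > h.py <<'E'
from rig import *
import cv2,numpy as np
from scipy import ndimage
def cam(name):
    c=camera_params(name); s=sense(); p,d=camera(name)
    if name=="wrist":
        T=np.eye(4);T[:3,:3]=s["tcp_rot"];T[:3,3]=s["position"];T=T@c["tool_from_camera"]
        R,t=T[:3,:3],T[:3,3]
    else: R,t=c["rotation"],c["position"]
    return p,d,c,R,t
def cloud(d,c,R,t):
    v,u=np.mgrid[:480,:640]; uv=np.stack([u,v],-1).reshape(-1,1,2).astype(float)
    r=cv2.undistortPoints(uv,c["K"],c["dist"]).reshape(480,640,2)
    P=np.dstack([r*d[...,None],d])
    return P@R.T+t, np.dstack([r,np.ones((480,640))])@R.T
def onplane(px,c,R,t,z):
    r=cv2.undistortPoints(np.array(px,float).reshape(-1,1,2),c["K"],c["dist"]).reshape(-1,2)
    w=np.c_[r,np.ones(len(r))]@R.T
    return t+w*((z-t[2])/w[:,2])[:,None]
def rect(xy):
    (cx,cy),(w,h),a=cv2.minAreaRect(np.float32(xy*1000))
    if w<h: w,h,a=h,w,a+90
    return np.array([cx,cy])/1000,w,h,(a+90)%180-90   # long axis angle deg in world xy
def down(yaw): # tool y axis (closing line) at angle yaw, z down
    y=np.array([np.cos(yaw),np.sin(yaw),0]); z=np.array([0,0,-1.]); return np.c_[np.cross(y,z),y,z]
E
python3 - <<'E'
from h import *
for n in("top","scene"):
    p,d,c,R,t=cam(n); P,_=cloud(d,c,R,t); z=P[...,2]
    print(n,"bench z",np.median(z[(P[...,0]>.3)&(P[...,0]<1)&(abs(P[...,1])<.5)]))
    reg=(P[...,0]>.35)&(P[...,0]<.95)&(abs(P[...,1])<.6)
    m=reg&(z>.02)&(z<.13)
    l,k=ndimage.label(m)
    for i in range(1,k+1):
        q=P[l==i]
        if len(q)>150: print(i,len(q),rect(q[:,:2]),np.round(np.percentile(q[:,2],[5,50,95]),3))
    for nm,lo,hi,yl,yh in(("platetop",.038,.0465,-.45,-.1),("rim",.0465,.056,-.45,-.1),("boxtop",.055,.064,-.15,.2),("bar",.1,.117,-.2,.2)):
        q=P[reg&(z>lo)&(z<hi)&(P[...,1]>yl)&(P[...,1]<yh)]
        if len(q): print(nm,len(q),rect(q[:,:2]),np.median(q[:,2]))
    h=P[reg&(z>.0085)&(z<.03)&(P[...,1]>.1)]
    m=reg&(z>.0085)&(z<.03); l,k=ndimage.label(m)
    for i in range(1,k+1):
        q=P[l==i]
        if 30<len(q)<1500: print("  blob",len(q),rect(q[:,:2]),np.round(np.percentile(q[:,2],[5,50,95]),3))
E
```

```text
top bench z 0.0007113898095902904
17 2466 (array([ 0.76725439, -0.24220631]), 202.35467529296875, 94.57122039794922, 83.19950103759766) [0.028 0.034 0.039]
27 499 (array([0.74039001, 0.22477631]), 59.80244827270508, 54.365413665771484, -63.618038177490234) [0.034 0.087 0.128]
82 641 (array([0.51419031, 0.29909042]), 256.9465026855469, 225.29405212402344, 6.804110050201416) [0.022 0.032 0.037]
83 7700 (array([ 0.50477426, -0.28091003]), 251.9150390625, 210.2473602294922, 4.757882595062256) [0.038 0.043 0.049]
84 4282 (array([0.49347092, 0.02841779]), 201.26902770996094, 200.5301055908203, 10.700532913208008) [0.055 0.062 0.114]
platetop 6122 (array([ 0.60557642, -0.26937091]), 455.4739990234375, 215.50294494628906, 6.53311824798584) 0.04278087116621221
rim 1399 (array([ 0.50528735, -0.28183023]), 249.19561767578125, 207.5791473388672, 4.642892837524414) 0.04807158511005882
boxtop 2119 (array([0.57760718, 0.05785727]), 392.2851867675781, 166.34304809570312, 19.65263557434082) 0.05937930209746689
bar 1726 (array([0.49554758, 0.02849068]), 200.52989196777344, 121.69266510009766, -79.6296
[... 5027 characters left out ...]
), 222.41224670410156, 7.167736053466797, -82.01487445831299) [0.009 0.019 0.029]
  blob 36 (array([0.5882099 , 0.29586212]), 19.387432098388672, 11.992592811584473, 14.954084396362305) [0.009 0.01  0.013]
  blob 170 (array([0.58864716, 0.31000278]), 38.74858093261719, 27.85529327392578, -74.2892198562622) [0.009 0.01  0.012]
  blob 237 (array([0.45065454, 0.49104456]), 36.221214294433594, 26.49003028869629, -39.02539825439453) [0.01  0.017 0.02 ]
  blob 332 (array([0.58620526, 0.37199103]), 40.203636169433594, 30.219423294067383, -72.3232479095459) [0.011 0.02  0.024]
  blob 138 (array([0.75934705, 0.24362514]), 57.295467376708984, 22.944089889526367, -41.14405059814453) [0.009 0.019 0.028]
```

Both cameras agree to within about 4 mm. I'll start picking and refine each block with the wrist camera.

```bash
cat >> h.py <<'E'
PC=np.array([.5069,-.2807]); PY=np.deg2rad(4.6)
def Rz(a): return np.array([[np.cos(a),-np.sin(a)],[np.sin(a),np.cos(a)]])
def pose_yaw(xy,z,yaw):
    q0=np.array(sense()["joint_pos"]); best=None
    for k in(0,np.pi):
        q=inverse_kinematics([*xy,z],down(yaw+k))
        if q is not None and (best is None or abs(q[6])<best[0]): best=(abs(q[6]),yaw+k)
    return best[1]
def find(xy,base,r=.05,save=None):
    """block near xy lying on a surface at height base: centre, long-axis angle, or None"""
    p,d,c,R,t=cam("wrist"); P,_=cloud(d,c,R,t)
    if save: cv2.imwrite(save,p[:,:,::-1])
    m=(d>0)&(P[...,2]>base+.0045)&(P[...,2]<base+.03)&(np.hypot(P[...,0]-xy[0],P[...,1]-xy[1])<r)
    l,k=ndimage.label(m); best=None
    for i in range(1,k+1):
        q=P[l==i]
        if len(q)<300: continue
        c_,w,h,a=rect(q[:,:2]); top=np.percentile(q[:,2],90)-base
        dd=np.hypot(*(c_-xy))
        if 34<w<48 and 24<h<36 and top>.014 and (best is None or dd<best[0]): best=(dd,c_,np.deg2rad(a),w,h,top)
    return best and best[1:]
def look(xy,yaw,z=.2):
    R=down(yaw); movep([*(np.array(xy)+R[:2,0]*.03),z],R)
E
cat > pick.py <<'E'
from h import *
OPEN=.046
def pick(xy,base,zg,save=None,touch=False):
    yaw=pose_yaw(xy,.2,0.1); look(xy,yaw); command_gripper(OPEN,40)
    f=find(xy,base,save=save)
    if f is None: print("not found near",xy); return False
    c,a,w,h,top=f; g=pose_yaw(c,.1,a+np.pi/2)
    print("found",c.round(4),np.rad2deg(a).round(1),round(w),round(h),top.round(4))
    movep([*c,.13],down(g)); move_l([*c,zg+.012],feed=.12)
    if touch:
        hit=move_l([*c,zg-.01],feed=.02,until_force=4); z=sense()["position"][2]; print("touch",hit,z); move_l([*c,z+.003],feed=.03)
    else: move_l([*c,zg],feed=.05)
    command_gripper(0,40); gp=sense()["finger_gap"]
    move_l([*c,.21],feed=.18); g2=sense()["finger_gap"]; print("gap",gp,g2,sense()["gripper_force"],"t",sense()["time_s"])
    return g2>.018
def place(slot,zp):
    xy=PC+Rz(PY)@slot; g=pose_yaw(xy,.2,PY); movep([*xy,.2],down(g))
    print("gap at plate",sense()["finger_gap"])
    if sense()["finger_gap"]<.018: return False
    move_l([*xy,zp+.015],feed=.15); h=move_l([*xy,zp-.004],feed=.03,until_force=4)
    print("placed touch",h,sense()["position"][2])
    command_gripper(OPEN); move_l([*xy,.2],feed=.2); return True
E
python3 - <<'E'
from pick import *
print(pick(np.array([.4505,.230]),.004,.030,"pics/w1.png",touch=True))
E
```

```text
found [0.4502 0.2298] 89.1 41 28 0.0168
touch True 0.0267342768996995
gap 0.027192406526295728 0.026771476546789845 39.36663866043091 t 6.25
True
```

View pics/w1.png

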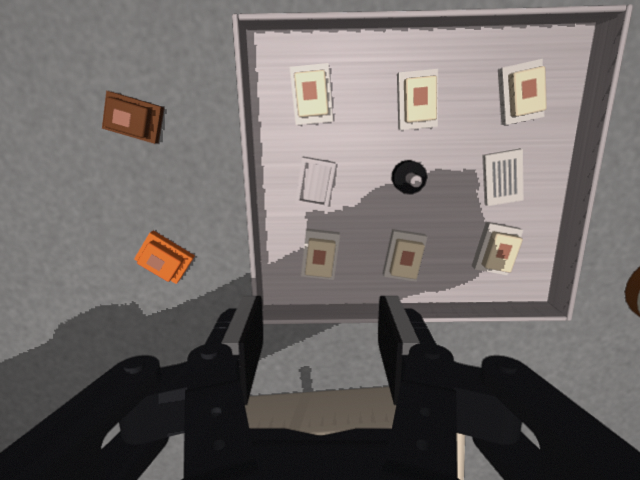

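The wrist view shows all six blocks, at (312,92), (420,97), (525,90), (320,255), (407,257) and (500,250), with the look-alikes outside the bin. The first one is gripped, so I'll place it and carry on with the rest.

Run:
```python
from pick import *
S=[np.array(s) for s in((.07,-.045),(0,-.045),(-.07,-.045),(.07,.045),(0,.045),(-.07,.045))]
B=[np.array(b) for b in((.5215,.237),(.596,.25),(.5095,.359),(.432,.3545),(.585,.371))]
ok=place(S[0],.0697)
if ok:
    for b,s in zip(B,S[1:]):
        if not pick(b,.004,.0295): print("pick fail",b); break
        if not place(s,.0695): print("dropped"); break
p=cam("top")[0]; cv2.imwrite("pics/top1.png",p[180:330,160:520,::-1].repeat(2,0).repeat(2,1)); print(sense()["time_s"])
```

```text
gap at plate 0.02652873355001791
placed touch True 0.06981415218680845
found [0.5205 0.2359] 86.7 41 28 0.0169
gap 0.026554212569140617 0.026731453708000803 39.354795813560486 t 16.3667
gap at plate 0.02659000510947883
placed touch True 0.06984475265086455
found [0.5711 0.224 ] 84.8 40 28 0.017
gap 0.026406507738652402 0.026719000173603374 39.357537031173706 t 26.5917
gap at plate 0.026635653906312413
placed touch True 0.06980862399073734
found [0.5102 0.3576] -79.3 41 28 0.0169
gap 0.026608070239993984 0.026328667909239586 39.35248911380768 t 37.1583
gap at plate 0.0264698229467995
placed touch True 0.06986537385370699
found [0.4315 0.3535] -79.1 41 28 0.0169
gap 0.02650354477945524 0.026582168703153934 39.36533510684967 t 47.5
gap at plate 0.02679052523173754
placed touch True 0.0698076890029359
found [0.5855 0.3697] -72.6 41 28 0.0169
gap 0.026935308833192798 0.026271177028468536 39.68256890773773 t 57.8917
gap at plate 0.026960865390748046
placed touch True 0.06977515772042317
62.75
```

View pics/top1.png

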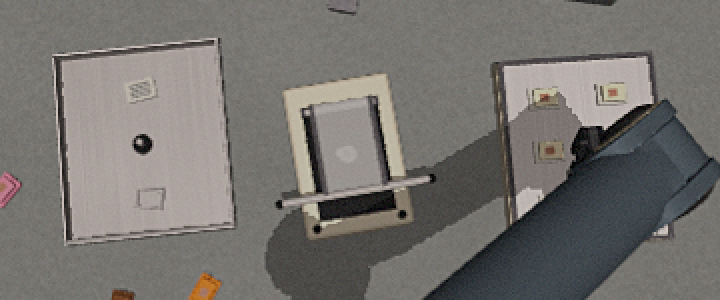

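The bin now holds only the decoys. Next I'll check the plate and measure the bar.

```bash
cat > chk.py <<'E'
from h import *
def blocks():
    yaw=pose_yaw(PC,.3,PY); look(PC,yaw,.3)
    p,d,c,R,t=cam("wrist"); P,_=cloud(d,c,R,t); L=(P[...,:2]-PC)@Rz(PY)
    m=(d>0)&(P[...,2]>.0485)&(P[...,2]<.08)&(abs(L[...,0])<.117)&(abs(L[...,1])<.096)
    l,k=ndimage.label(m)
    for i in range(1,k+1):
        q=l==i
        if q.sum()>150: print("blk",q.sum(),[np.round(v,3) for v in rect(L[q])],"top",np.percentile(P[q][:,2],90).round(4))
    return p
E
python3 - <<'E'
from chk import *
cv2.imwrite("pics/w2.png",blocks()[:,:,::-1])
b=np.array([.50,.03]); y=pose_yaw(b,.33,np.deg2rad(10.3)+np.pi/2); look(b,y,.33)
p,d,c,R,t=cam("wrist"); cv2.imwrite("pics/w3.png",p[:,:,::-1]); P,_=cloud(d,c,R,t); z=P[...,2]
near=(abs(P[...,0]-.5)<.16)&(abs(P[...,1]-.03)<.16)&(d>0)
q=P[near&(z>.054)&(z<.064)]; print("boxtop",rect(q[:,:2]),np.median(q[:,2]))
q=P[near&(z>.095)&(z<.125)]; print("cover+bar",rect(q[:,:2]))
BY=np.deg2rad(10.3); L=(P[...,:2]-b)@Rz(BY)
for s in(1,-1):
    q=near&(z>.095)&(z<.12)&(L[...,1]*s>.05)&(L[...,1]*s<.1)
    print("bar",s,q.sum(),L[q].min(0),L[q].max(0),np.median(L[q],0),np.percentile(P[q][:,2],[50,95]))
print(sense()["time_s"])
E
```

```text
blk 1313 [array([-0.07 ,  0.045]), np.float64(39.888), np.float64(29.19), np.float64(-89.743)] top 0.0609
blk 1252 [array([0.   , 0.045]), np.float64(39.78), np.float64(27.659), np.float64(-89.924)] top 0.0609
blk 1254 [array([0.07 , 0.045]), np.float64(39.168), np.float64(28.23), np.float64(89.856)] top 0.061
blk 1025 [array([ 0.07 , -0.045]), np.float64(40.9), np.float64(28.291), np.float64(89.94)] top 0.0609
blk 1003 [array([-0.07 , -0.045]), np.float64(40.915), np.float64(28.177), np.float64(-89.565)] top 0.0609
blk 1048 [array([ 0.   , -0.045]), np.float64(41.134), np.float64(27.578), np.float64(-89.404)] top 0.0609
boxtop (array([0.49499042, 0.0264402 ]), 198.0369110107422, 138.96408081054688, 10.553287506103516) 0.05802794540438769
cover+bar (array([0.4964812 , 0.02682111]), 201.18017578125, 120.53594207763672, -79.57137966156006)
bar 1 316 [-0.06451007  0.05005579] [-0.0529675   0.09797592] [-0.05661239  0.08438303] [0.10993393 0.11208757]
bar -1 353 [-0.06408285 -0.09965413] [-0.05247976 -0.05000416] [-0.05662291 -0.08556478] [0.10993692 0.11180178]
65.2583
```

View pics/w3.png

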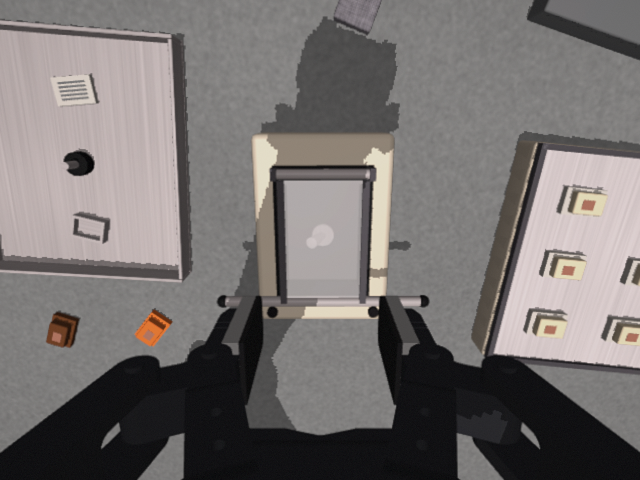

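View pics/w2.png

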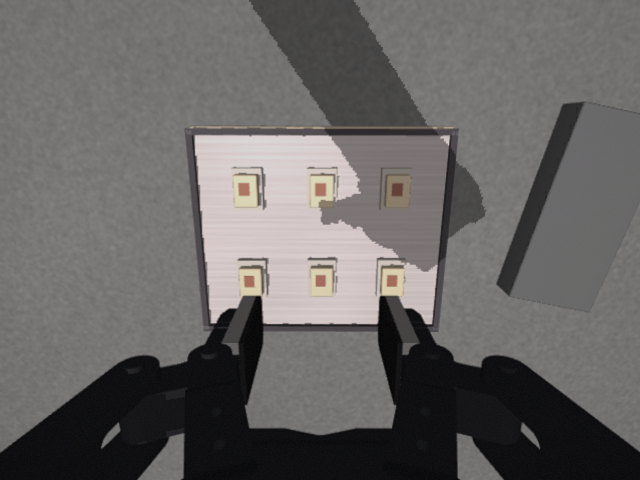

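The six blocks sit exactly on the grid, flat on the plate. In the box view the bar runs from (222,300) to (426,300), with the hinge at the far edge near (323,173). Next I'll open the cover.

```bash
cat > box.py <<'E'
from h import *
BY=np.deg2rad(10.4); O=np.array([.4946,.0277])
def W(x,y,z): return np.array([*(O+Rz(BY)@[x,y]),z])
def bar(th,s=1):
    v=np.arctan2(.042,.115)+th; r=np.hypot(.115,.042)
    return W(.062-r*np.cos(v),.068*s,.066+r*np.sin(v))
UP=np.array([0,0,.005])
def arc(a,b,n,feed=.08):
    for th in np.linspace(a,b,n+1)[1:]: move_l(bar(th)+UP,feed=feed)
def guard():
    p,d,c,R,t=cam("top"); P,_=cloud(d,c,R,t); L=(P[...,:2]-O)@Rz(BY); z=P[...,2]
    q=(d>0)&(L[...,1]>.055)&(L[...,1]<.095)&(L[...,0]>-.09)&(L[...,0]<.2)&(z>.085)&(z<.21)
    if q.sum()<10: return None
    x,zz=np.median(L[q][:,0]),np.median(z[q])-.003
    return np.arctan2(zz-.066,.062-x)-np.arctan2(.042,.115),x,zz,q.sum()
E
python3 - <<'E'
from box import *
yaw=pose_yaw(bar(0)[:2],.2,BY); command_gripper(.05,30)
movep(bar(0)+[0,0,.09],down(yaw)); move_l(bar(0)+UP,feed=.1)
command_gripper(0,30); s=sense(); print("gap",s["finger_gap"],s["wrist_force"])
arc(0,1.65,11); s=sense(); print("gap",s["finger_gap"],s["wrist_force"],s["time_s"])
command_gripper(.035); move_l(s["position"]+[0,0,.09],feed=.15)
movep(W(-.06,.12,.27),down(yaw))
print(guard(),sense()["time_s"])
p=cam("scene")[0]; cv2.imwrite("pics/s2.png",p[100:340,200:500,::-1].repeat(2,0).repeat(2,1))
E
```

```text
gap 0.008886544241737824 [0.33743315 0.62096231 2.3978028 ]
gap 0.008605667177074854 [ 0.10236082 -0.50335189  0.79287064] 72.3333
(np.float64(1.6335222199835373), np.float64(0.11082751183726994), np.float64(0.17745937132560285), np.int64(72)) 74.25
```

View pics/s2.png

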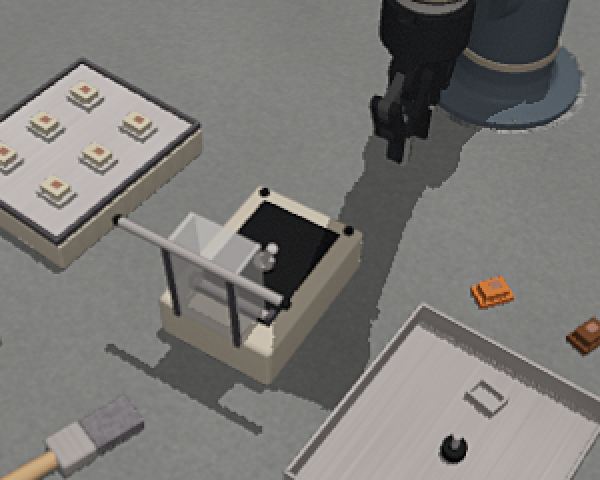

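The cover is open at about 1.63 rad and the toggle's silver tip is at (270,250). I'll push it towards −y with the fingers closed.

Run:
```python
from box import *
def tog():
    p,d,c,R,t=cam("wrist"); P,_=cloud(d,c,R,t); L=(P[...,:2]-O)@Rz(BY)
    q=(d>0)&(abs(L[...,0])<.02)&(abs(L[...,1])<.035)&(P[...,2]>.082)&(P[...,2]<.11)
    print("tip y",np.median(L[q],0) if q.sum() else None,q.sum(),P[q][:,2].max() if q.sum() else 0); return p
yaw=pose_yaw(W(0,.05,.2)[:2],.2,BY); command_gripper(0,30)
movep(W(-.06,.09,.27),down(yaw)); tog()
movep(W(-.005,.055,.19),down(yaw)); move_l(W(-.005,.055,.103),feed=.1)
h=move_l(W(-.005,-.006,.103),feed=.03,until_force=10)
s=sense(); print(h,(Rz(BY).T@(s["position"][:2]-O)),s["wrist_force"])
move_l(W(-.005,.03,.103),feed=.08); move_l(W(-.005,.03,.2),feed=.15)
movep(W(-.06,.09,.27),down(yaw)); p=tog()
cv2.imwrite("pics/w4.png",p[:,:,::-1]); print(guard(),sense()["time_s"])
```

```text
tip y [-0.00045346  0.0108352 ] 148 0.09422632147478172
True [-0.00481432  0.00568476] [-0.40174087  1.09644522  2.45409766]
tip y [-0.00059611 -0.00950075] 186 0.09299164608630783
(np.float64(1.631769699724229), np.float64(0.11061386364677171), np.float64(0.17750293867607347), np.int64(73)) 79.9417
```

View pics/w4.png

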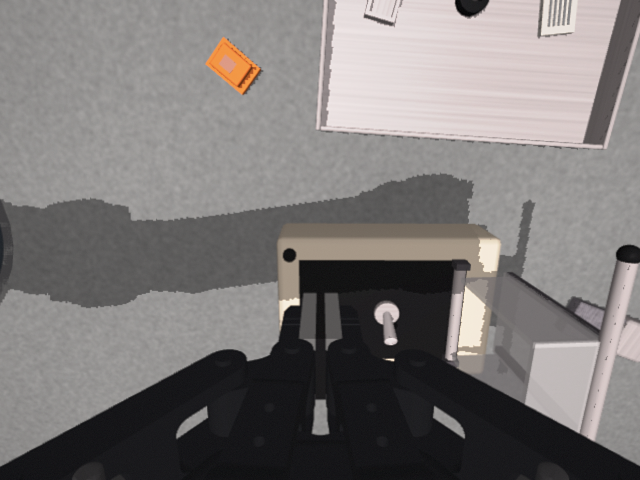

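The toggle tip is now at (391,340), to the right of its pivot at (386,310). I'll compute its angle and push again if it falls short.

Run:
```python
from box import *
p,d,c,R,t=cam("wrist")
for px,z in(([391,340],.0935),([386,312],.064)):
    w=onplane([px],c,R,t,z)[0]; print(Rz(BY).T@(w[:2]-O))
P,_=cloud(d,c,R,t); L=(P[...,:2]-O)@Rz(BY)
q=(d>0)&(abs(L[...,0])<.012)&(abs(L[...,1])<.035)&(P[...,2]>.07)
A=np.c_[L[...,1][q],P[...,2][q]]
for lo in np.arange(.07,.096,.004):
    k=(A[:,1]>=lo)&(A[:,1]<lo+.004); print(lo.round(3),k.sum(),A[k,0].min() if k.any() else 0,np.median(A[k,0]) if k.any() else 0,A[k,0].max() if k.any() else 0)
```

```text
[-0.00076013 -0.01193855]
[-0.0007294  -0.00097417]
0.07 34 -0.005771864325979635 -0.0018628272171787182 -0.00026020102552430825
0.074 44 -0.008971127028907157 -0.003548044679102192 -0.0017392420623554559
0.078 36 -0.009321598424631795 -0.005168024302838635 -0.0032104499203781003
0.082 49 -0.0117515010929251 -0.006747474214132248 -0.005019235002369083
0.086 64 -0.017044818000527484 -0.008805380656731742 -0.006601016419699884
0.09 72 -0.015874101549085463 -0.011392839948512382 -0.007954314011625132
0.094 0 0 0 0
```

The toggle leans about 0.45 rad past upright and met a hard stop at 10 N, so it is fully over. Now I'll close the cover.

Run:
```python
from box import *
from chk import blocks
yaw=pose_yaw(bar(1.63)[:2],.25,BY); command_gripper(.045,30)
movep(bar(1.635)+[0,0,.09],down(yaw)); move_l(bar(1.635)+UP,feed=.1)
command_gripper(0,30); print("gap",sense()["finger_gap"])
arc(1.635,.05,11); h=move_l(bar(-.03)+UP,feed=.03,until_force=12)
s=sense(); print(h,s["finger_gap"],s["wrist_force"],s["position"]-bar(0)-UP)
command_gripper(.04); move_l(s["position"]+[0,0,.12],feed=.15)
movep(W(-.05,.12,.3),down(yaw)); print(guard())
p=blocks(); print(guard(),sense()["time_s"])
p=cam("scene")[0]; cv2.imwrite("pics/s3.png",p[:,:,::-1])
```

```text
gap 0.009020635516030802
True 0.009014832744305867 [-2.55908539  0.09450494 10.55122375] [ 0.00035326  0.00014555 -0.00010375]
(np.float64(-0.0010568362833811573), np.float64(-0.05440194166875583), np.float64(0.10837264085207543), np.int64(46))
blk 1313 [array([-0.07 ,  0.045]), np.float64(40.172), np.float64(29.349), np.float64(-89.635)] top 0.0609
blk 1257 [array([0.   , 0.045]), np.float64(39.913), np.float64(27.737), np.float64(-89.903)] top 0.0609
blk 1252 [array([0.07 , 0.045]), np.float64(39.175), np.float64(28.15), np.float64(-89.813)] top 0.061
blk 1033 [array([ 0.001, -0.045]), np.float64(40.524), np.float64(27.516), np.float64(89.65)] top 0.0609
blk 985 [array([ 0.07 , -0.044]), np.float64(40.322), np.float64(28.252), np.float64(89.929)] top 0.061
blk 986 [array([-0.07 , -0.045]), np.float64(39.375), np.float64(29.13), np.float64(-89.535)] top 0.0609
(np.float64(-0.004530150294544899), np.float64(-0.05440869572370887), np.float64(0.10791777468289399), np.int64(66)) 90.3667
```

View pics/s3.png

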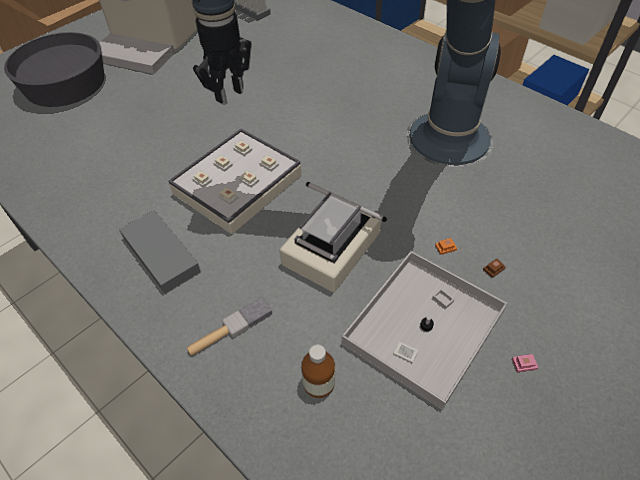

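The picture shows the cover shut at (333,220), six blocks on the plate at (235,170), the decoys in the bin, the bystanders where they were, and the arm clear of everything. I'm handing the job in.

```bash
python3 -c "
from rig import *
print(finish_job())"
```

```text
the job is handed in; nothing more can be done
None
```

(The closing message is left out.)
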